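Guide a sample carrier round the lane under the inspection mirror

ROBOT

A 6-joint arm with a two-finger parallel gripper is mounted at the origin on a cart in front of the work surface, level with it; the furniture and walls round the work are solid. World frame = base frame: x ahead of the robot, y to its left, z up, the work surface at z = 0. Lengths are in m, angles in rad, forces in N, time in s.
With the tool pointing down it reaches from about 0.25 to 0.8 m from the base axis. Payload 3.9 kg.
Tool frame: the origin (TCP) lies between the finger pads; the fingertips stand 19 mm ahead of it and the grasp point (between the pads) is the TCP; z points along the fingers, y is the line along which they close (so a half turn about z gives the same grasp; the last joint's range is limited). The gripper opens to 85 mm and grips with 20 to 120 N. Pads are 22 mm wide; open, the fingers measure 114 mm over their backs; the gripper's body (76 mm by 85 mm) begins 54 mm behind the grasp point. The pads swing forward as they close: fully open they stand 13 mm farther back than shut.
Start: joints at [-1.22, 0.26, -0.138, 1.173, 0, 1.571], TCP at [0.18, -0.493, 0.25] pointing down, gripper open.
Joint ranges: [-2.78, 2.78], [-0.83, 1.72], [-1.28, 1.37], [-1.9, 2.12], [-1.57, 1.48], [-3.14, 3.14]. Speed limits (rad/s): [2.57, 2.57, 3.14, 3.14, 3.14, 3.14].

INTERFACE

Orientations are given as a 3x3 rotation matrix whose columns are the frame's x, y, z axes.
In Python, from station import observe, capture, sign_off, find_in gives the robot as it stands.
- The arm moves only by the shell command python3 -m handwheel 'ROWS' [OPENING] [FORCE]. ROWS is text: rows parted by semicolons, each of 6 numbers parted by spaces: the shift along the world's x, y, z in m, then the turn, a rotation vector about the world's x, y, z in degrees. In form: x y z wx wy wz; .... A call has 1 to 10 rows; each row is the pose to reach, as a shift and turn from the pose commanded when the call began; what a row does not reach only later rows make up. A row lasts 1/10 s, in which the tool goes at most 50 mm and 8.59 degrees, less where a joint would pass 70% of its speed; a pose out of reach is approached as far as the arm can. A call with a gripper value outside its range is refused whole. OPENING is the closure, from 0 (fully open) to 1 (shut), set as the call begins (- or left out, the last holds). The fingers move at their own pace and stop on an object; FORCE is the grip in N (left out, the last holds). Time passes only in rows, so rows that repeat a pose let the fingers close. It gives the time, the measured TCP pose, the force, the opening and the grip force at its end, in the units of the state.
- observe(): the state, without advancing time (a new reading comes with each control period).
- capture(name): name is "scene" or "top" or "wrist"; returns a dict with "pixels" (384x512x3 uint8, red, green, blue), "fx", "fy", "cx", "cy" (pixels), "pose" (4x4, takes a point from camera to world coordinates); the wrist camera has in their place "hand_eye" (4x4, takes a point from camera to tool coordinates, whose origin is the TCP and whose axes are the flange's). Camera axes: x right, y up, looking along -z (the intrinsics and any distortion apply to the point x, -y, -z); pixel columns grow to the right and rows downward; lengths in m; the calibration is good to about 2 mm. A picture is of the moment at which its call begins: read the wrist's pose just before it. There is no depth.
- sign_off(): hands the job in; it is judged then, once.
Trained networks look in a picture, given as the dict that the camera call returned (one of the last four; its "shot" number tells which), for a name from the list of things; names that differ only in an ending like _2 or _b are one class to them, and where a whole thing is asked for, a point or a joint stands for the part that bears it (a point fixed in the world has none). Each returns a list of dicts, best first, with "confidence" (0 to 1); they miss things now and then, are a little off and sometimes report something else, mostly with a low value. They report only what shows in the picture. A call takes as long as a camera call.
- find_in(picture, query): "xyz" ([x, y, z] in m, in world coordinates, good to about 4 mm: the middle of the surface that is visible of it).
The state is a dict: "t": time; "joints": joint angles; "qvel": joint speeds; "joint_torque": joint torques, N m; "eef_pos": TCP position; "tool_rot": TCP orientation; "ft_force": force on the tool from outside, world axes, zero at the start; "wrist_torque": the same for the moment, N m; "gripper_width": opening from 0.0 (shut) to 1.0 (fully open); "gripper_force": force on a finger pad.
Only numpy, scipy, OpenCV 4.12 (cv2) and the standard library are available. Lean on these libraries where they do the work, as an engineer would, in place of code of your own. Each camera call takes 0.05 s, during which the arm holds its last target. There are 200 camera calls.

TASK

Take the orange bar and raise the stiff mirror flap at the end of the steel-railed lane to 45 degrees (the red mark), then let go of it. Then gently push the blue carrier along the lane, round the bend and under the flap until its nose is fully home against the rail across the end, pushing only on its block: never touch the vial, keep the carrier down on the lane, and leave the flap at 45 degrees and the two bottles and the timer beside the lane where they stand.

Things in the scene. Friction and masses are not known exactly. Their poses are not given: they have to be found in the camera images.
- track: fixed grey lane plate, 8 mm thick, with bent steel guide rods 42 mm apart in the clear, their tops 24 mm above the bench. Origin: on the bench, at the centre of the bend. In its axes (x, y, mm) the lane's middle line runs from the open entry (-85, -62) in +x to (0, -62), round a quarter circle of radius 62 about the origin to (62, 0), then in +y to a cross rod that stops the nose at y = 95.
- bay (a point): where the carrier's origin belongs when its nose is home against the end rod: track frame (62, 55, 8) mm; axes as the track's (the carrier must come in along +y)
- carrier: blue block, 80 long (x) x 32 wide x 36 mm high, 0.12 kg +-30 %, loose between the rods with 10 mm side play; its upper 20 mm stand above them. Origin: centre of underside. +x is the round nose, which leads; the flat tail 40 mm behind the origin is the face to push. Slick: slides with under 1 N. Turns with the bend if pushed at the tail's middle along its own heading; off-centre it can jam. Starts in the entry straight.
- vial: glass vial with blue cap, 20 mm diameter, fixed upright in the carrier 24 mm ahead of its origin; origin at its foot, 12 mm above the carrier's underside; its top is 82 mm above the bench. The flap bars its way when shut; at 45 degrees it passes below.
- flap_hinge (a point): on the flap's hinge axis, 68 mm above the bench, beside the last straight of the lane: track frame (14, 81) mm; the axis runs along the track's y
- flap_bar (a point): middle of the flap's orange handle: a round bar 10 mm thick, 78 mm long, along the track's y, 108 mm from the hinge axis. Free: 66 mm of its length between two side arms, and 27 mm between it and the black flap plate (44 mm wide in y, 4 mm thick, edge 76 mm from the axis). Gripped across (fingers closing along the track's x), it can turn in the fingers as the flap rises.
- flap (a joint): angle of the mirror flap: 0 = level (shut, bar out in the track's +x from the hinge), pi/2 = upright; the bar moves up and back in the track's -x on a circle about the hinge. Stiff (0.2 N m, about 2 N at the bar): it stays where it is left. Starts between 0 and 0.15; wanted 0.785 = 45 degrees, marked by a red tick on the quadrant beside the hinge.
- sample_white: sample bottle with a white cap, 46 mm diameter, 105 mm high, loose; origin under its centre; leave it alone
- sample_blue: sample bottle with a blue cap, 46 mm diameter, 105 mm high, loose; origin under its centre; leave it alone
- timer: small white bench timer, 60 x 66 x 18 mm, loose; origin under its centre; leave it alone

How it is judged:
On the way, in this order (a step that is already met when the one before it is completed fails the run):
1. the flap stands at 45 degrees (within 7 degrees), let go, with the carrier still before the end straight (value of joint flap between 0.665 and 0.905 rad and contact force between the fingers and flap below 0.1 N and y of carrier in the frame of track below 0 m), for 0.2 s.
2. the carrier is in the middle of the bend, on the lane (x of carrier in the frame of track above 0.025 m and y of carrier in the frame of track below -0.012 m).
3. the carrier is home against the end rod (y of carrier in the frame of bay between -0.005 and 0.005 m and x of carrier in the frame of bay between -0.009 and 0.009 m and z of carrier in the frame of bay below 0.004 m and angle between the x axis of carrier and the y axis of track, either way round below 0.2 rad), for 0.2 s.
At the end, for the whole second after the job is handed in: The carrier is at rest on the lane, nose first, within 5 mm of home against the end rod, between the rods and in line with the lane (within 0.2 rad); the flap stands at 45 degrees within 7 degrees (0.12 rad) (all of step 3 and value of joint flap between 0.665 and 0.905 rad and linear speed of carrier below 0.01 m/s and angle between carrier's own z axis and vertical below 0.1 rad); the robot touches nothing.
It fails at once if the vial is touched by the robot (over 0.3 N) (contact force between any of the arm, the fingers and vial above 0.3 N).
It fails at once if the carrier is lifted (over 8 mm) or tipped (over 0.2 rad) (z of carrier in the frame of track above 0.016 m or angle between carrier's own z axis and vertical above 0.2 rad).
It fails at once if the carrier is forced against the rails or the end rod (over 50 N) (contact force between carrier and track above 50 N).
It fails at once if a bottle or the timer is moved by more than 20 mm or a bottle tipped (distance of any of sample_white, sample_blue, timer from where it was at the start of the episode above 0.02 m or angle between any of sample_white, sample_blue's own z axis and vertical above 0.3 rad).
It also fails if it takes over 64 s, if anything falls off the work surface, if the arm or the gripper's body presses on something with over 40 N, if the wrist force passes 120 N, or if a joint passes its speed limit or range.

## Working session

There is one attempt and no reset: what is moved stays moved. The work goes in short steps, Python scripts to look and compute and a shell command to move; the robot and the scene stay as the last step left them, time stands still between calls to the robot, and variables do not carry over. Pictures are saved under pics/ and viewed, at most 10 in all, crops included, and the job is handed in when it is done.

```bash
mkdir -p pics
python3 - <<'E'
from station import *
import cv2,numpy as np
s=observe();print(s['t'],s['eef_pos'],s['tool_rot'],s['ft_force'])
for c in("top","scene"):
    p=capture(c);cv2.imwrite(f'pics/{c}0.png',p['pixels'][:,:,::-1]);print(c,p['fx'],p['cx'],p['cy'],np.round(p['pose'],3).tolist())
    for q in("track","carrier","vial","flap_hinge","flap_bar","flap","sample_white","sample_blue","timer","bay"):
        try:print(q,[(np.round(d['xyz'],3).tolist(),round(d['confidence'],2)) for d in find_in(p,q)[:2]])
        except Exception as e:print(q,e)
E
```

```text
0.0 [ 0.1801882  -0.49239723  0.24945668] [[ 9.39109466e-01  3.43617497e-01 -6.52911769e-04]
 [ 3.43618116e-01 -9.39107605e-01  1.87010569e-03]
 [ 2.94466289e-05 -1.98058627e-03 -9.99998038e-01]] [-0.8519983  -0.6599206   0.21169377]
top 406.72238965803285 258.62945325059275 184.0233757012638 [[0.018, 0.98, -0.199, 0.305], [-1.0, 0.018, -0.004, -0.156], [-0.0, 0.199, 0.98, 0.895], [0.0, 0.0, 0.0, 1.0]]
track [([0.493, -0.181, 0.011], 0.61)]
carrier [([0.426, -0.119, 0.046], 0.64)]
vial [([0.528, -0.255, 0.077], 0.53), ([0.424, -0.144, 0.081], 0.39)]
flap_hinge [([0.489, -0.184, 0.01], 0.83), ([0.516, -0.363, 0.02], 0.42)]
flap_bar [([0.532, -0.253, 0.07], 0.81)]
flap []
sample_white [([0.426, 0.033, 0.081], 0.96), ([0.531, -0.253, 0.076], 0.59)]
sample_blue [([0.429, -0.338, 0.074], 0.79)]
timer [([0.515, -0.362, 0.016], 0.87)]
bay [([0.49, -0.184, 0.013], 0.92)]
scene 384.7371480294614 252.18544518632388 192.41779021863655 [[-0.893, 0.246, -0.376, 0.159], [-0.449, -0.491, 0.746, 0.485], [-0.001, 0.835, 0.55, 0.557], [0.0, 0.0, 0.0, 1.0]]
track [([0.499, -0.181, 0.008], 0.56)]
carrier [([0.421, -0.111, 0.041], 0.88)]
vial [([0.42, -0.131, 0.065], 0.45)]
flap_hinge [([0.498, -0.181, 0.008], 0.63)]
flap_bar [([0.53, -0.25, 0.078], 0.63)]
flap [([0.527, -0.251, 0.072], 0.55)]
sample_white [([0.423, 0.059, 0.062], 0.77)]
sample_blue [([0.529, -0.251, 0.072], 0.74), ([0.422, -0.331, 0.057], 0.64)]
timer [([0.514, -0.343, 0.012], 0.62), ([0.422, -0.112, 0.042], 0.18)]
bay [([0.501, -0.183, 0.003], 0.65)]
```

View pics/top0.png

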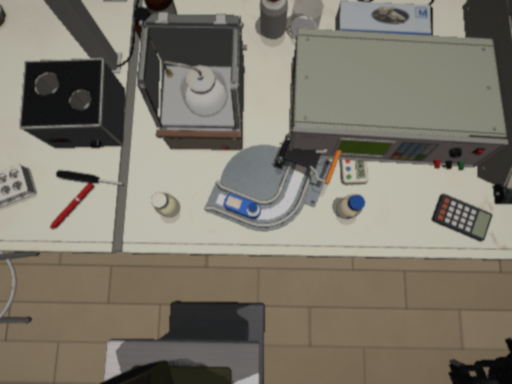

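View pics/scene0.png

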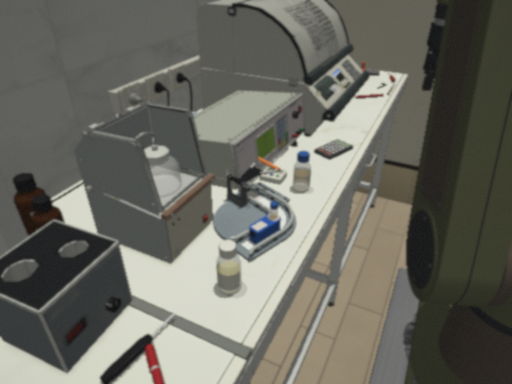

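The top picture shows the lane running from its entry at about (212,205) to the right. It bends at about (290,210) and then goes up to the flap at (300,160). The orange bar is at (332,167), close in front of the big instrument, and the carrier is at (240,206). I'll go above it for a close look.

```bash
python3 -m handwheel '0.03 0.035 0.02 0 0 0;0.06 0.07 0.04 0 0 0;0.09 0.105 0.06 0 0 0;0.12 0.14 0.08 0 0 0;0.15 0.175 0.09 0 0 0;0.18 0.21 0.1 0 0 0;0.2 0.24 0.1 0 0 0;0.21 0.26 0.1 0 0 0;0.21 0.26 0.1 0 0 0;0.21 0.26 0.1 0 0 0' 0
python3 - <<'E'
from station import *
import cv2,numpy as np
s=observe();print(s['eef_pos'],s['joints'],np.round(s['tool_rot'],3).tolist())
p=capture("wrist");cv2.imwrite('pics/w1.png',p['pixels'][:,:,::-1]);print(p['fx'],p['cx'],p['cy'],np.round(p['hand_eye'],3).tolist())
print([k for k in p])
for q in("carrier","vial","flap_hinge","flap_bar","flap","sample_white","sample_blue","timer"):
    print(q,[(np.round(d['xyz'],3).tolist(),round(d['confidence'],2)) for d in find_in(p,q)[:2]])
np.savez('w1.npz',T=p['hand_eye'],R=s['tool_rot'],t=s['eef_pos'],k=[p['fx'],p['fy'],p['cx'],p['cy']])
E
```

```text
t: 2.1
eef_pos: [0.3904, -0.2329, 0.3504]
tool_rot: [[0.939, 0.345, -0.0], [0.345, -0.939, -0.001], [-0.0, 0.0, -1.0]]
ft_force: [-0.3, -0.1, -0.6]
gripper_width: 1.002
gripper_force: 0.0
[ 0.39043189 -0.23292068  0.35035421] [-5.37485749e-01  1.13207481e-01 -6.58966440e-02  1.39157026e+00
 -6.17326749e-04  2.25199947e+00] [[0.939, 0.345, -0.0], [0.345, -0.939, -0.001], [-0.0, 0.0, -1.0]]
326.412045545347 256.47431518091804 188.733378499694 [[-0.001, 0.965, 0.264, 0.067], [1.0, 0.001, -0.001, 0.001], [-0.001, 0.264, -0.965, -0.123], [0.0, 0.0, 0.0, 1.0]]
['pixels', 'fx', 'fy', 'cx', 'cy', 'hand_eye', 'shot']
carrier [([0.434, -0.117, 0.042], 0.86)]
vial [([0.426, -0.145, 0.083], 0.62)]
flap_hinge [([0.493, -0.184, 0.011], 0.82)]
flap_bar [([0.528, -0.256, 0.073], 0.86)]
flap [([0.532, -0.254, 0.074], 0.92)]
sample_white [([0.434, 0.032, 0.076], 0.76)]
sample_blue [([0.432, -0.338, 0.08], 0.89)]
timer [([0.518, -0.361, 0.018], 0.97), ([0.494, -0.181, 0.009], 0.62)]
```

View pics/w1.png

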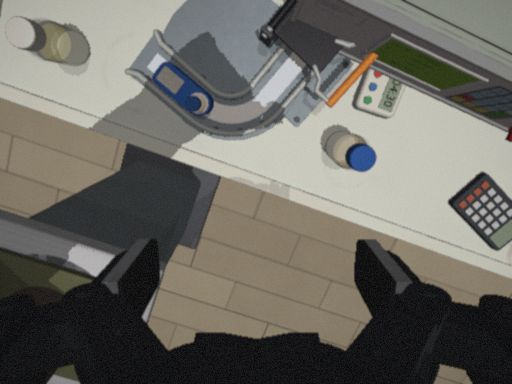

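```bash
cat > h.py <<'E'
import numpy as np,cv2
from scipy.optimize import least_squares
def load(f):
    d=np.load(f);M=np.eye(4);M[:3,:3]=d['R'];M[:3,3]=d['t'];return M@d['T'],d['k']
def ray(uv,z,C,k):
    uv=np.atleast_2d(uv).astype(float);v=np.c_[(uv[:,0]-k[2])/k[0],-(uv[:,1]-k[3])/k[1],-np.ones(len(uv))]@C[:3,:3].T
    return C[:3,3]+v*((z-C[2,3])/v[:,2])[:,None]
def proj(P,C,k):
    q=(np.atleast_2d(P)-C[:3,3])@C[:3,:3];return np.c_[k[2]+k[0]*q[:,0]/-q[:,2],k[3]-k[1]*q[:,1]/-q[:,2]]
def T2W(P,x,y,a):
    P=np.atleast_2d(P)/1000;c,s=np.cos(a),np.sin(a);return np.c_[x+c*P[:,0]-s*P[:,1],y+s*P[:,0]+c*P[:,1],P[:,2]]
E
python3 - <<'E'
from h import *
C,k=load('w1.npz');im=cv2.imread('pics/w1.png');h=cv2.cvtColor(im,cv2.COLOR_BGR2HSV)
m=cv2.inRange(h,(8,150,120),(20,255,255));m[120:]=0
n,l,st,c=cv2.connectedComponentsWithStats(m);i=1+st[1:,4].argmax();print(st[i]);ys,xs=np.where(l==i)
r=cv2.minAreaRect(np.c_[xs,ys].astype(np.float32));b=cv2.boxPoints(r);print(r)
b=b[np.argsort(b[:,0])];e=[(b[0]+b[1])/2,(b[2]+b[3])/2];print(e)
for z in(.068,.076,.084):
    w=ray(e,z,C,k);d=w[1]-w[0];print(z,w.round(4).tolist(),np.linalg.norm(d),w.mean(0).round(4),np.degrees(np.arctan2(d[1],d[0])))
cv2.imwrite('pics/w1c.png',cv2.resize(im[0:170,110:410],None,fx=2.66,fy=2.66,interpolation=cv2.INTER_CUBIC))
E
```

```text
[327  53  51  53 479]
((351.54473876953125, 78.61821746826172), (7.969791889190674, 69.35414123535156), 42.709388732910156)
[array([328.024   , 104.099045], dtype=float32), array([375.0655  ,  53.137386], dtype=float32)]
0.068 [[0.4779, -0.2938, 0.068], [0.549, -0.3222, 0.068]] 0.07657922808861736 [ 0.5134 -0.308   0.068 ] -21.752079821464093
0.076 [[0.4774, -0.2922, 0.076], [0.5471, -0.32, 0.076]] 0.07506697982011701 [ 0.5123 -0.3061  0.076 ] -21.752079821464044
0.084 [[0.4769, -0.2906, 0.084], [0.5452, -0.3178, 0.084]] 0.07355473155161651 [ 0.5111 -0.3042  0.084 ] -21.752079821464076
```

View pics/w1c.png

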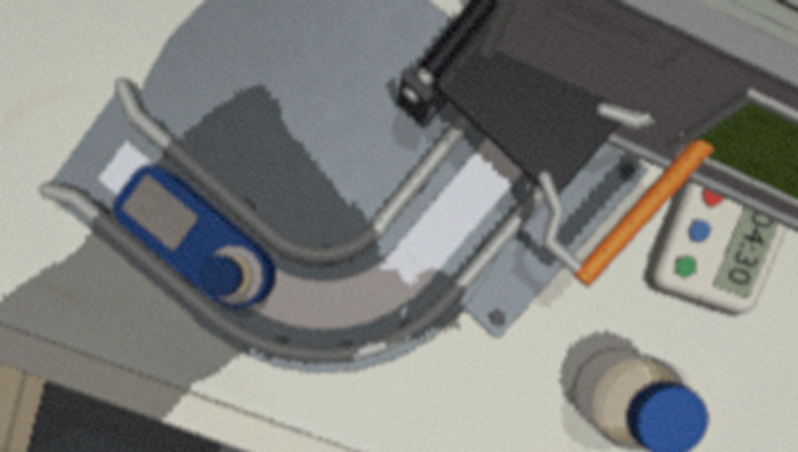

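The crop shows the rods clearly. The bar runs from (590,275) to (705,148), its far end close to the instrument front. The carrier is in the entry, nose toward (260,290). Next I'll fit the track pose and look at the instrument's edges in the top view.

Run:
```python
from h import *
C,k=load('w1.npz')
pk=lambda L:np.array(L)/2.66+[110,0]
inn=pk([(150,125),(180,155),(215,190),(260,230),(320,250),(375,225),(420,165)])
out=pk([(100,210),(150,255),(200,303),(260,340),(340,350),(420,325),(470,280),(520,210)])
def dist(P,r): # P track mm; signed distance from lane centre line offset
    x,y=P[:,0],P[:,1];d=np.where(x<0,-y,np.where(y>0,x,np.hypot(x,y)));return d-r
def f(p):
    x,y,a,w=p;R=np.array([[np.cos(a),-np.sin(a)],[np.sin(a),np.cos(a)]])
    P=lambda uv:(ray(uv,.022,C,k)[:,:2]-[x,y])@R*1000
    return np.r_[dist(P(inn),62-w),dist(P(out),62+w),(a+np.radians(111.75))*300]
s=least_squares(f,[.4835,-.1647,np.radians(-111.75),24]);print(s.x,np.degrees(s.x[2]),s.fun.round(1))
np.save('tr.npy',s.x[:3])
for th in(0,.05,.1,.15):
    P=T2W([[14+108*np.cos(th),81+v,68+108*np.sin(th)] for v in(-39,39)],*s.x[:3]);print(th,proj(P,C,k).round(1).tolist(),P.mean(0))
x,y,a=s.x[:3];R=np.array([[np.cos(a),-np.sin(a)],[np.sin(a),np.cos(a)]])
for n,P in dict(carrier=(.430,-.118),vial=(.426,-.145),white=(.434,.035),blue=(.430,-.338),timer=(.515,-.361)).items():print(n,((np.array(P)-[x,y])@R*1000).round(0))
im=cv2.imread('pics/top0.png');cv2.imwrite('pics/topc.png',cv2.resize(im[110:230,200:400],None,fx=4,fy=4,interpolation=cv2.INTER_CUBIC))
```

```text
[ 0.48175723 -0.16347043 -1.95013536 24.59070285] -111.73452551681522 [-0.1  0.9  2.1  1.8 -1.3 -0.5 -2.6 -2.  -1.5  0.1 -0.4 -0.6  2.1  3.5
 -1.   0.1]
0 [[326.1, 105.5], [373.9, 53.7]] [ 0.51182151 -0.30679223  0.068     ]
0.05 [[327.0, 105.5], [375.5, 52.9]] [ 0.51187149 -0.30666685  0.07339775]
0.1 [[327.7, 105.4], [377.0, 52.0]] [ 0.51202131 -0.30629104  0.07878201]
0.15 [[328.3, 105.0], [378.3, 50.9]] [ 0.51227059 -0.30566572  0.08413932]
carrier [-23. -65.]
vial [  3. -59.]
white [-167. -118.]
blue [181.  17.]
timer [171. 104.]
```

View pics/topc.png

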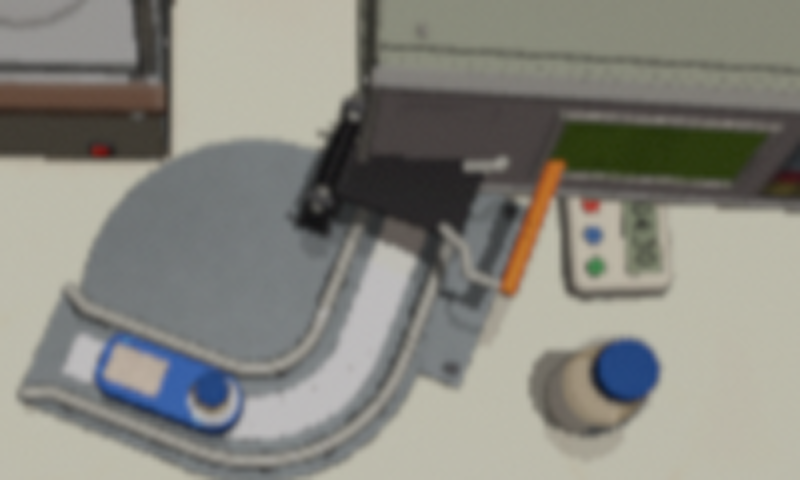

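Run:
```python
from h import *
from station import *
p=capture('top');C=p['pose'];k=[p['fx'],p['fy'],p['cx'],p['cy']]
for z in(0,.015,.03):print(z,ray([(340,159),(400,162.5)],z,C,k).round(3).tolist())
for z in(.1,.13,.16,.19,.22):print(z,ray([(294,132.5),(400,137.5)],z,C,k).round(3).tolist())
C,k=load('w1.npz')
for z in(.1,.13,.16,.19,.22):print('w',z,ray([(512,96),(383,20)],z,C,k).round(3).tolist())
x=np.load('tr.npy');a=x[2]
print('xt',np.cos(a),np.sin(a),'hinge',T2W([[14,81,68]],*x),'bar45',T2W([[14+108*np.cos(.785),81,68+108*np.sin(.785)]],*x))
print('end rod/exit',T2W([[62,95,24],[62,55,8],[-85,-62,8],[0,-62,8],[-63,-62,30]],*x).round(4))
```

```text
0 [[0.548, -0.337, 0.0], [0.542, -0.473, 0.0]]
0.015 [[0.544, -0.334, 0.015], [0.538, -0.468, 0.015]]
0.03 [[0.54, -0.331, 0.03], [0.534, -0.463, 0.03]]
0.1 [[0.575, -0.224, 0.1], [0.568, -0.441, 0.1]]
0.13 [[0.565, -0.221, 0.13], [0.558, -0.43, 0.13]]
0.16 [[0.555, -0.219, 0.16], [0.548, -0.419, 0.16]]
0.19 [[0.545, -0.216, 0.19], [0.538, -0.408, 0.19]]
0.22 [[0.534, -0.214, 0.22], [0.529, -0.398, 0.22]]
w 0.1 [[0.554, -0.474, 0.1], [0.573, -0.307, 0.1]]
w 0.13 [[0.545, -0.453, 0.13], [0.564, -0.299, 0.13]]
w 0.16 [[0.537, -0.432, 0.16], [0.554, -0.292, 0.16]]
w 0.19 [[0.529, -0.411, 0.19], [0.544, -0.284, 0.19]]
w 0.22 [[0.521, -0.389, 0.22], [0.535, -0.276, 0.22]]
xt -0.3703065704808602 -0.9289095994006649 hinge [[ 0.55181462 -0.20646999  0.068     ]] bar45 [[ 0.52352396 -0.27743677  0.14433712]]
end rod/exit [[ 0.547  -0.2562  0.024 ]
 [ 0.5099 -0.2414  0.008 ]
 [ 0.4556 -0.0616  0.008 ]
 [ 0.4242 -0.1405  0.008 ]
 [ 0.4475 -0.082   0.03  ]]
```

The track fit agrees with the bar position to about 2 mm. I'll grip with the closing axis along track x, 12 mm toward the robot from the bar's middle. The hand will lean 20° away from the instrument.

```bash
python3 -m handwheel '0.01 0 0 0 0 8.5;0.02 -0.01 0 0 0 17;0.03 -0.02 0 0 0 25.5;0.04 -0.03 0 0 0 34;0.05 -0.04 0 0 0 42.5;0.06 -0.05 0 0 0 51;0.07 -0.06 0 0 0 59.5;0.08 -0.07 0 0 0 68;0.09 -0.07 0 0 0 76.5;0.1 -0.07 0 0 0 85' 0.72 30
python3 -m handwheel '0 0 -0.01 0 0 8.5;0 0 -0.02 0 0 17;0 0 -0.03 0 0 25.5;0 0 -0.04 0 0 34;0 0 -0.05 0 0 42.5;0 0 -0.06 0 0 51;0 0 -0.07 0 0 53;0 0 -0.08 0 0 53'
python3 -m handwheel '0 0 -0.03 -2.5 -6.2 0;0 0 -0.06 -5 -12.4 0;0 0 -0.09 -7.4 -18.6 0;0 0 -0.09 -7.4 -18.6 0;0 0 -0.09 -7.4 -18.6 0;0 0 -0.09 -7.4 -18.6 0'
python3 - <<'E'
from station import *
from h import *
s=observe();print(s['joints'])
p=capture("wrist");cv2.imwrite('pics/w2.png',p['pixels'][:,:,::-1])
np.savez('w2.npz',T=p['hand_eye'],R=s['tool_rot'],t=s['eef_pos'],k=[p['fx'],p['fy'],p['cx'],p['cy']])
C,k=load('w2.npz');x=np.load('tr.npy')
for th in(0,.05,.1,.15):
    P=T2W([[14+108*np.cos(th),81+v,68+108*np.sin(th)] for v in(-39,39)],*x);print(th,proj(P,C,k).round(1).tolist())
a=x[2];R=np.array([[np.cos(a),-np.sin(a)],[np.sin(a),np.cos(a)]]);print('tcp track',(s['eef_pos'][:2]-x[:2])@R*1000)
E
```

```text
t: 3.6
eef_pos: [0.4907, -0.3035, 0.35]
tool_rot: [[-0.266, 0.964, -0.0], [0.964, 0.266, 0.0], [0.0, -0.0, -1.0]]
ft_force: [-0.3, 0.4, 0.3]
gripper_width: 0.275
gripper_force: 0.0
t: 4.4
eef_pos: [0.4904, -0.3031, 0.2697]
tool_rot: [[-0.928, 0.373, -0.0], [0.373, 0.928, 0.0], [0.0, 0.0, -1.0]]
ft_force: [-0.3, -0.1, -0.4]
gripper_width: 0.276
gripper_force: 0.0
t: 5.0
eef_pos: [0.4912, -0.3037, 0.1814]
tool_rot: [[-0.871, 0.373, 0.319], [0.351, 0.928, -0.127], [-0.344, 0.001, -0.939]]
ft_force: [0.3, 0.5, 0.6]
gripper_width: 0.277
gripper_force: 0.0
[-0.59137627  0.17504352 -0.51384287  0.53828293  0.07215009 -0.19595911]
0 [[264.7, 114.8], [263.7, 206.4]]
0.05 [[265.0, 118.0], [264.0, 210.7]]
0.1 [[265.9, 121.4], [264.6, 215.1]]
0.15 [[267.1, 124.9], [265.7, 219.6]]
tcp track [126.76925499  60.74846392]
```

View pics/w2.png

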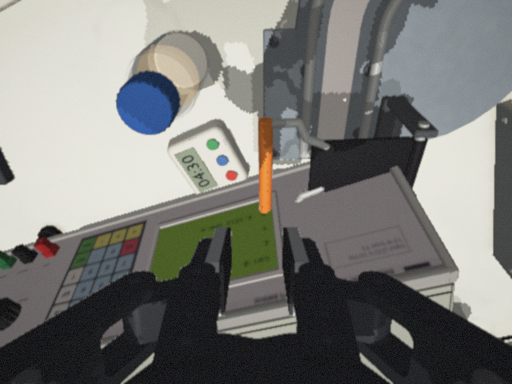

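The wrist view shows the bar between (265,118) and (264,212). That matches the model at about 0.05–0.07 rad. Blue bottle and timer are to the left, and the instrument is behind. I'll check the instrument's position against this second viewpoint.

Run:
```python
from h import *
C,k=load('w2.npz')
print('bottom z0',ray([(50,243),(150,214),(300,167)],0,C,k).round(3).tolist())
for z in(.07,.1,.13,.16,.19):print(z,ray([(220,326),(290,312),(455,276)],z,C,k).round(3).tolist())
print('panel left bottom',ray([(400,170)],0.07,C,k), ray([(400,170)],0.1,C,k))
```

```text
bottom z0 [[0.556, -0.591, 0.0], [0.562, -0.458, 0.0], [0.566, -0.289, 0.0]]
0.07 [[0.684, -0.426, 0.07], [0.689, -0.346, 0.07], [0.693, -0.183, 0.07]]
0.1 [[0.641, -0.402, 0.1], [0.645, -0.334, 0.1], [0.649, -0.195, 0.1]]
0.13 [[0.599, -0.378, 0.13], [0.602, -0.322, 0.13], [0.605, -0.207, 0.13]]
0.16 [[0.556, -0.355, 0.16], [0.558, -0.311, 0.16], [0.561, -0.22, 0.16]]
0.19 [[0.513, -0.331, 0.19], [0.515, -0.299, 0.19], [0.517, -0.232, 0.19]]
panel left bottom [[ 0.55220343 -0.21524126  0.07      ]] [[ 0.52887504 -0.22260404  0.1       ]]
```

```bash
python3 -m handwheel '0.005 0.001 -0.02 0 0 0;0.0095 0.0015 -0.04 0 0 0;0.0095 0.0015 -0.055 0 0 0;0.0095 0.0015 -0.07 0 0 0;0.0095 0.0015 -0.08 0 0 0;0.0095 0.0015 -0.09 0 0 0;0.0095 0.0015 -0.1 0 0 0;0.0095 0.0015 -0.1 0 0 0'
python3 - <<'E'
from station import *
from h import *
s=observe();x=np.load('tr.npy');a=x[2];R=np.array([[np.cos(a),-np.sin(a)],[np.sin(a),np.cos(a)]]);print('tcp track',(s['eef_pos'][:2]-x[:2])@R*1000)
p=capture("wrist");cv2.imwrite('pics/w3.png',p['pixels'][:,:,::-1])
np.savez('w3.npz',T=p['hand_eye'],R=s['tool_rot'],t=s['eef_pos'],k=[p['fx'],p['fy'],p['cx'],p['cy']])
E
```

```text
t: 5.85
eef_pos: [0.4994, -0.3012, 0.079]
tool_rot: [[-0.872, 0.373, 0.316], [0.351, 0.928, -0.125], [-0.34, 0.002, -0.94]]
ft_force: [-0.5, 0.4, -0.2]
gripper_width: 0.28
gripper_force: 0.0
tcp track [121.38306983  67.39083254]
```

View pics/w3.png

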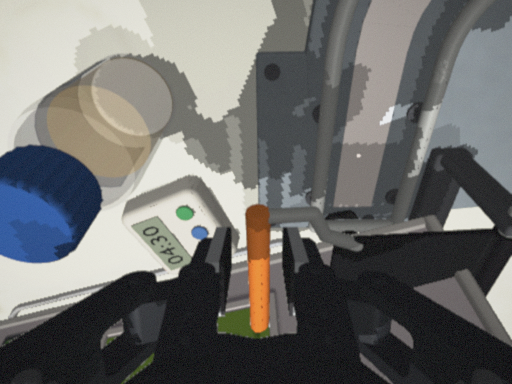

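The bar, from (258,207) to (260,330), lies centred between the fingers. I'll close on it and lift along the hinge circle.

```bash
python3 -m handwheel '0 0 0 0 0 0;0 0 0 0 0 0;0 0 0 0 0 0;0 0 0 0 0 0;0 0 0 0 0 0' 1 30
python3 -m handwheel '0.0003 0.0008 0.0086 0 0 0;0.0009 0.0022 0.0171 0 0 0;0.0017 0.0043 0.0254 0 0 0;0.0028 0.007 0.0336 0 0 0;0.0041 0.0102 0.0415 0 0 0;0.0056 0.0141 0.049 0 0 0;0.0074 0.0185 0.0563 0 0 0;0.0093 0.0234 0.0631 0 0 0;0.0116 0.0292 0.0699 0 0 0;0.0116 0.0292 0.0699 0 0 0'
python3 - <<'E'
from station import *
from h import *
s=observe();x=np.load('tr.npy');a=x[2];R=np.array([[np.cos(a),-np.sin(a)],[np.sin(a),np.cos(a)]]);print('tcp track',(s['eef_pos'][:2]-x[:2])@R*1000)
p=capture("wrist");cv2.imwrite('pics/w4.png',p['pixels'][:,:,::-1])
np.savez('w4.npz',T=p['hand_eye'],R=s['tool_rot'],t=s['eef_pos'],k=[p['fx'],p['fy'],p['cx'],p['cy']])
C,k=load('w4.npz');h=cv2.cvtColor(p['pixels'],cv2.COLOR_RGB2HSV);m=cv2.inRange(h,(5,150,90),(20,255,255))
n,l,st,c=cv2.connectedComponentsWithStats(m);i=1+st[1:,4].argmax();print(st[i],c[i])
for th in(.6,.7,.785,.85):print(th,proj(T2W([[14+108*np.cos(th),42,68+108*np.sin(th)],[14+108*np.cos(th),120,68+108*np.sin(th)]],*x),C,k).round(1).tolist())
E
```

```text
t: 6.4
eef_pos: [0.5005, -0.3009, 0.0807]
tool_rot: [[-0.872, 0.372, 0.32], [0.35, 0.928, -0.125], [-0.343, 0.003, -0.939]]
ft_force: [2.7, 5.4, 0.7]
gripper_width: 0.105
gripper_force: 29.4
t: 7.4
eef_pos: [0.5114, -0.2731, 0.1521]
tool_rot: [[-0.871, 0.374, 0.318], [0.351, 0.927, -0.13], [-0.344, -0.002, -0.939]]
ft_force: [-5.1, -4.4, 5.0]
gripper_width: 0.099
gripper_force: 29.9
tcp track [90.84366019 68.08504074]
[ 245  196   23  126 2467] [256.44061613 255.64329145]
0.6 [[229.4, 182.1], [236.7, 295.9]]
0.7 [[244.0, 194.0], [247.9, 309.2]]
0.785 [[259.3, 204.3], [259.3, 320.5]]
0.85 [[273.0, 212.1], [269.3, 328.9]]
```

View pics/w4.png

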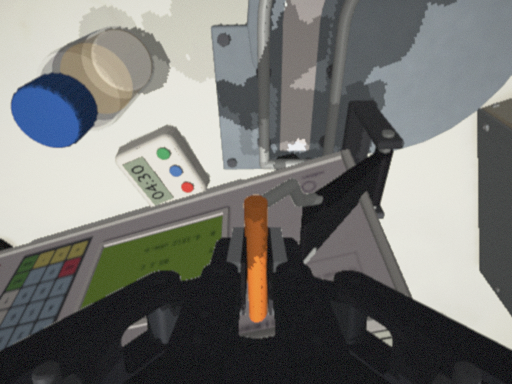

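The bar now runs from (256,197) to (257,322), which puts the flap at about 0.78 rad. I'll release, retreat upward, and verify.

```bash
python3 -m handwheel '0 0 0 0 0 0;0 0 0 0 0 0;0 0 0 0 0 0;0 0 0 0 0 0;0 0 0.02 0 0 0;0 0 0.05 0 0 0;-0.01 0 0.09 0 0 0;-0.03 0 0.12 0 0 0;-0.05 0 0.13 0 0 0;-0.05 0 0.13 0 0 0' 0.72
python3 - <<'E'
from station import *
from h import *
s=observe();x=np.load('tr.npy');print(s['joints'])
p=capture("wrist");cv2.imwrite('pics/w5.png',p['pixels'][:,:,::-1])
np.savez('w5.npz',T=p['hand_eye'],R=s['tool_rot'],t=s['eef_pos'],k=[p['fx'],p['fy'],p['cx'],p['cy']])
C,k=load('w5.npz')
q=capture('top');cs=[(C,k,p,'w'),(q['pose'],[q['fx'],q['fy'],q['cx'],q['cy']],q,'t')]
for C,k,p,n in cs:
    h=cv2.cvtColor(p['pixels'],cv2.COLOR_RGB2HSV);m=cv2.inRange(h,(5,150,90),(20,255,255))
    nn,l,st,c=cv2.connectedComponentsWithStats(m);i=1+st[1:,4].argmax();print(n,st[i],c[i])
    for th in(.65,.7,.75,.785,.82,.87):print(th,proj(T2W([[14+108*np.cos(th),v,68+108*np.sin(th)] for v in(42,81,120)],*x),C,k).round(1).tolist())
E
```

```text
t: 8.45
eef_pos: [0.4608, -0.2727, 0.2825]
tool_rot: [[-0.87, 0.374, 0.32], [0.351, 0.927, -0.129], [-0.345, 0.001, -0.939]]
ft_force: [-0.4, 0.6, 0.7]
gripper_width: 0.277
gripper_force: 0.0
[-0.57091771  0.02798518 -0.40280989  0.79332263  0.06506987 -0.17610926]
w [272 147  12  76 756] [277.59391534 183.49338624]
0.65 [[268.7, 142.9], [268.0, 181.9], [267.4, 215.3]]
0.7 [[273.0, 145.3], [272.0, 184.5], [271.0, 218.1]]
0.75 [[277.7, 147.6], [276.2, 187.2], [275.0, 220.9]]
0.785 [[281.2, 149.2], [279.4, 189.0], [277.9, 222.8]]
0.82 [[284.8, 150.8], [282.7, 190.7], [281.0, 224.7]]
0.87 [[290.3, 153.0], [287.8, 193.2], [285.6, 227.3]]Traceback (most recent call last):
  File "<stdin>", line 10, in <module>
ValueError: attempt to get argmax of an empty sequence
```

The flap rests at about 0.76 rad, let go. Next I'll bring the closed fingers, vertical, to a point above the entry behind the carrier. Meanwhile I'll work out the push path.

```bash
python3 -m handwheel '0 0.01 0 2.5 6.2 0;0 0.03 0 5 12.4 0;0 0.06 0 7.4 18.6 0;0 0.1 0 7.4 18.6 0;0 0.14 0 7.4 18.6 0;-0.003 0.18 0 7.4 18.6 0;-0.005 0.21 0 7.4 18.6 0;-0.005 0.219 0 7.4 18.6 0' 1 30
python3 -m handwheel '0 0 -0.01 0 0 -8.5;0 0 -0.02 0 0 -17;0 0 -0.03 0 0 -25.5;0 0 -0.04 0 0 -34;0 0 -0.05 0 0 -42.5;0 0 -0.06 0 0 -51;0 0 -0.07 0 0 -59.5;0 0 -0.08 0 0 -68;0 0 -0.08 0 0 -76.5;0 0 -0.08 0 0 -85'
python3 -m handwheel '0 0 0 0 0 -5;0 0 0 0 0 -5;0 0 0 0 0 -5'
cat > loc.py <<'E'
from station import *
from h import *
def loc():
    s=observe();x=np.load('tr.npy');a=x[2];R=np.array([[np.cos(a),-np.sin(a)],[np.sin(a),np.cos(a)]])
    print('t',s['t'],'tcp track',((s['eef_pos'][:2]-x[:2])@R*1000).round(1),s['eef_pos'][2].round(4),'ft',np.round(s['ft_force'],1))
    Rt=np.zeros((3,3));Rt[:2,:2]=R;Rt[2,2]=1;print((Rt.T@s['tool_rot']).round(3).tolist(),np.round(s['joints'],2))
    for c in('top','scene'):
        p=capture(c)
        for q in('carrier','vial'):
            for d in find_in(p,q)[:2]:print(c,q,((d['xyz'][:2]-x[:2])@R*1000).round(1),round(d['xyz'][2],3),round(d['confidence'],2))
if __name__=='__main__':loc()
E
python3 loc.py
cat > plan.py <<'E'
import numpy as np
from scipy.optimize import minimize
t=np.linspace(-np.pi/2,np.pi/2,13)
B=np.r_[np.c_[24+16*np.cos(t),16*np.sin(t)],np.c_[np.linspace(-40,24,9),0*np.arange(9)+16],np.c_[np.linspace(-40,24,9),0*np.arange(9)-16]]
def off(P):
    x,y=P[:,0],P[:,1];return np.where(x<0,-y,np.where(y>0,x,np.hypot(x,y)))-62
def pose(s,g):
    def P(p):
        if s<0:b=np.array([s,-62-p[0]]);h=0
        elif s<97.4:h=s/62;b=(62+p[0])*np.array([np.sin(h),-np.cos(h)])
        else:b=np.array([62+p[0],s-97.4]);h=np.pi/2
        return b,h+p[1]
    def f(p):
        b,h=P(p);R=np.array([[np.cos(h),-np.sin(h)],[np.sin(h),np.cos(h)]]);o=np.abs(off(B@R.T+b))
        return np.sum((np.maximum(o-16,0))**3)+.01*(p[0]**2)+p[1]**2,o.max()
    r=minimize(lambda p:f(p)[0],g,method='Nelder-Mead');b,h=P(r.x);return b,h,f(r.x)[1],r.x
g=[0,0]
out=[]
for s in np.arange(-24,154,4.):
    b,h,m,g=pose(s,g);tail=b-40*np.array([np.cos(h),np.sin(h)]);out.append([s,*b,h,*tail,m])
out=np.array(out);np.save('path.npy',out);np.set_printoptions(suppress=True,linewidth=150)
print(np.c_[out[:,0],out[:,1:3],np.degrees(out[:,3]),out[:,4:]].round(1)[::2])
E
python3 plan.py
```

```text
t: 9.35
eef_pos: [0.4563, -0.0505, 0.2786]
tool_rot: [[-0.929, 0.369, -0.003], [0.369, 0.929, 0.001], [0.003, 0.0, -1.0]]
ft_force: [0.1, -0.1, -0.1]
gripper_width: 0.004
gripper_force: 0.0
t: 10.35
eef_pos: [0.4564, -0.0537, 0.1986]
tool_rot: [[0.297, 0.955, -0.002], [0.955, -0.297, -0.0], [-0.001, -0.002, -1.0]]
ft_force: [-0.1, -0.2, 0.3]
gripper_width: -0.001
gripper_force: 0.0
t: 10.65
eef_pos: [0.4566, -0.0536, 0.1994]
tool_rot: [[0.372, 0.928, -0.001], [0.928, -0.372, -0.0], [-0.0, -0.001, -1.0]]
ft_force: [-0.3, -0.1, -0.3]
gripper_width: -0.002
gripper_force: 0.0
t 10.65 tcp track [-92.8 -64. ] 0.1994 ft [-0.3 -0.1 -0.3]
[[-1.0, 0.001, 0.0], [0.001, 1.0, -0.001], [-0.0, -0.001, -1.0]] [-0.12  0.18 -0.38  1.01 -0.    1.83]
top carrier [-20.2 -66. ] 0.048 0.61
top vial [  5.5 -62.5] 0.083 0.63
top vial [16.5 13.4] 0.011 0.39
scene carrier [-25.6 -74.8] 0.041 0.57
scene vial [-11.2 -66.2] 0.066 0.63
[[-24.  -24.  -62.    0.  -64.  -62.   16. ]
 [-16.  -16.  -61.9   0.3 -56.  -62.1  16.2]
 [ -8.   -8.  -61.4   1.7 -48.  -62.6  16.8]
 [  0.    0.  -60.4   4.2 -39.9 -63.3  17.6]
 
[... 154 characters left out ...]
 25.4  -7.4 -67.9  20.3]
 [ 40.   35.1 -46.6  32.8   1.4 -68.2  20.3]
 [ 48.   40.8 -41.7  40.2  10.2 -67.5  20.3]
 [ 56.   45.8 -36.1  47.6  18.8 -65.6  20.3]
 [ 64.   50.  -29.9  55.   27.1 -62.7  20.3]
 [ 72.   53.5 -23.2  62.3  34.9 -58.6  20.3]
 [ 80.   56.1 -16.2  69.4  42.  -53.6  20.2]
 [ 88.   58.2  -8.9  75.4  48.1 -47.6  19.9]
 [ 96.   59.7  -1.3  80.2  52.9 -40.8  19.3]
 [104.   60.8   6.6  84.1  56.7 -33.2  18.5]
 [112.   61.5  14.6  86.9  59.3 -25.3  17.7]
 [120.   61.8  22.6  88.6  60.8 -17.4  16.9]
 [128.   62.   30.6  89.7  61.7  -9.4  16.3]
 [136.   62.   38.6  90.   62.   -1.4  16. ]
 [144.   62.   46.6  90.   62.    6.6  16. ]
 [152.   62.   54.6  90.   62.   14.6  16. ]]
```

```bash
python3 -m handwheel '0 0 -0.04 0 0 0;0 0 -0.08 0 0 0;0 0 -0.12 0 0 0;0 0 -0.14 0 0 0;0 0 -0.151 0 0 0;0 0 -0.151 0 0 0;0 0 -0.151 0 0 0'
cat > rows.py <<'E'
import sys
from station import observe
from h import *
from scipy.spatial.transform import Rotation as Ro
o=np.load('path.npy');tr=np.load('tr.npy');s0,s1,n=float(sys.argv[1]),float(sys.argv[2]),int(sys.argv[3])
st=observe();M=None
for s in np.linspace(s0,s1,n):
    h=np.interp(s,o[:,0],o[:,3]);tx,ty=[np.interp(s,o[:,0],o[:,i]) for i in(4,5)]
    if s>o[-1,0]:ty+=s-o[-1,0]
    ta=np.radians(20*np.clip((s-10)/50,0,1));k=19*np.sin(ta)+11*np.cos(ta);H=np.array([np.cos(h),np.sin(h),0])
    p=T2W([[tx-k*H[0],ty-k*H[1],48]],*tr)[0]
    g=h+tr[2];Hw=np.array([np.cos(g),np.sin(g),0]);Z=np.array([0,0,1])
    z=np.sin(ta)*Hw-np.cos(ta)*Z;x=-np.cos(ta)*Hw-np.sin(ta)*Z;R=np.c_[x,np.cross(z,x),z]
    rv=np.degrees(Ro.from_matrix(R@st['tool_rot'].T).as_rotvec())
    print(' '.join(f'{v:.4f}' for v in p-st['eef_pos']),' '.join(f'{v:.1f}' for v in rv),end=';')
print()
E
python3 rows.py -34 8 10
```

```text
t: 11.65
eef_pos: [0.4574, -0.0534, 0.05]
tool_rot: [[0.373, 0.928, 0.001], [0.928, -0.373, -0.0], [0.0, 0.001, -1.0]]
ft_force: [-0.3, 0.4, 0.8]
gripper_width: -0.003
gripper_force: 0.0
-0.0055 -0.0174 -0.0020 0.0 0.1 0.2;-0.0055 -0.0174 -0.0020 0.0 0.1 0.2;-0.0055 -0.0174 -0.0020 0.0 0.1 0.2;-0.0070 -0.0211 -0.0020 0.0 0.1 0.2;-0.0089 -0.0254 -0.0020 0.0 0.1 0.6;-0.0110 -0.0296 -0.0020 0.0 0.1 1.3;-0.0132 -0.0337 -0.0020 0.0 0.1 2.4;-0.0157 -0.0379 -0.0020 0.0 0.1 3.9;-0.0182 -0.0419 -0.0020 0.0 0.1 5.7;-0.0209 -0.0458 -0.0020 0.0 0.1 7.9;
```

```bash
python3 -m handwheel '-0.0015 -0.0045 0 0 0 0;-0.003 -0.009 0 0 0 0;-0.0045 -0.0135 -0.001 0 0 0;-0.0055 -0.0174 -0.001 0 0 0;-0.007 -0.021 -0.001 0 0 0.2;-0.009 -0.0254 -0.001 0 0 0.6;-0.011 -0.0296 -0.001 0 0 1.3;-0.0132 -0.0337 -0.001 0 0 2.4;-0.0157 -0.0379 -0.001 0 0 3.9;-0.0182 -0.0419 -0.001 0 0 5.7'
python3 loc.py; python3 rows.py 8 40 9
```

```text
t: 12.65
eef_pos: [0.438, -0.0955, 0.0481]
tool_rot: [[0.277, 0.961, -0.0], [0.961, -0.277, 0.0], [0.0, -0.0, -1.0]]
ft_force: [0.1, 1.3, 0.3]
gripper_width: 0.002
gripper_force: 0.3
t 12.65 tcp track [-46.9 -65.8] 0.0481 ft [0.1 1.3 0.3]
[[-0.995, -0.098, -0.0], [-0.098, 0.995, -0.0], [0.0, -0.0, -1.0]] [-0.21  0.33 -0.65  0.6   0.    1.64]
top carrier [ 13.6 -68.7] 0.046 0.79
top vial [ 29.3 -63.6] 0.081 0.67
scene carrier [177.8   5.3] 0.057 0.21
scene vial [ 19.7 -68.7] 0.075 0.41
-0.0018 -0.0040 -0.0002 0.0 -0.0 2.2;-0.0042 -0.0072 -0.0002 -0.8 0.2 4.5;-0.0066 -0.0100 -0.0002 -2.3 0.5 7.0;-0.0091 -0.0130 -0.0002 -3.9 0.8 9.7;-0.0119 -0.0160 -0.0002 -5.5 1.0 12.8;-0.0147 -0.0192 -0.0002 -7.1 1.0 16.2;-0.0177 -0.0225 -0.0002 -8.8 1.0 19.8;-0.0206 -0.0261 -0.0002 -10.4 0.8 23.5;-0.0233 -0.0299 -0.0002 -12.1 0.5 27.2;
```

```bash
python3 -m handwheel '-0.0018 -0.004 0 0 0 2.2;-0.0042 -0.0072 0 -0.8 0.2 4.5;-0.0066 -0.01 0 -2.3 0.5 7;-0.0091 -0.013 0 -3.9 0.8 9.7;-0.0119 -0.016 0 -5.5 1 12.8;-0.0147 -0.0192 0 -7.1 1 16.2;-0.0177 -0.0225 0 -8.8 1 19.8;-0.0206 -0.0261 0 -10.4 0.8 23.5;-0.0233 -0.0299 0 -12.1 0.5 27.2'
python3 loc.py; python3 rows.py 44 80 10
```

```text
t: 13.85
eef_pos: [0.4152, -0.1249, 0.0482]
tool_rot: [[-0.191, 0.981, 0.041], [0.959, 0.196, -0.204], [-0.209, 0.001, -0.978]]
ft_force: [-0.3, 1.1, 0.1]
gripper_width: -0.0
gripper_force: 0.3
t 13.85 tcp track [-11.2 -76.1] 0.0482 ft [-0.3  1.1  0.1]
[[-0.82, -0.545, 0.174], [-0.533, 0.839, 0.114], [-0.209, 0.001, -0.978]] [-0.16  0.27 -0.77  0.46 -0.2   1.21]
top carrier [57.5 80.1] 0.109 0.66
top carrier [ 40.3 -54.1] 0.049 0.63
top vial [ 58.7 -42.4] 0.08 0.44
-0.0031 -0.0039 -0.0004 -1.6 -0.3 3.7;-0.0053 -0.0080 -0.0004 -3.1 -0.7 7.4;-0.0073 -0.0123 -0.0004 -4.6 -1.3 11.1;-0.0090 -0.0167 -0.0004 -6.1 -2.0 14.8;-0.0104 -0.0212 -0.0004 -7.6 -2.7 18.5;-0.0114 -0.0262 -0.0004 -7.5 -3.0 22.1;-0.0120 -0.0312 -0.0004 -7.4 -3.2 25.8;-0.0123 -0.0363 -0.0004 -7.3 -3.5 29.5;-0.0122 -0.0413 -0.0004 -7.2 -3.7 33.1;-0.0117 -0.0462 -0.0004 -7.1 -3.9 36.5;
```

```bash
python3 -m handwheel '-0.0031 -0.0039 0 -1.6 -0.3 3.7;-0.0053 -0.008 0 -3.1 -0.7 7.4;-0.0073 -0.0123 0 -4.6 -1.3 11.1;-0.009 -0.0167 0 -6.1 -2 14.8;-0.0104 -0.0212 0 -7.6 -2.7 18.5;-0.0114 -0.0262 0 -7.5 -3 22.1;-0.012 -0.0312 0 -7.4 -3.2 25.8;-0.0123 -0.0363 0 -7.3 -3.5 29.5;-0.0122 -0.0413 0 -7.2 -3.7 33.1;-0.0117 -0.0462 0 -7.1 -3.9 36.5'
python3 loc.py; python3 rows.py 84 120 10; python3 -c "
from station import *;import cv2
p=capture('top');cv2.imwrite('pics/t6.png',cv2.resize(p['pixels'][110:230,200:400,::-1],None,fx=4,fy=4))"
```

```text
t: 15.15
eef_pos: [0.4034, -0.1715, 0.0482]
tool_rot: [[-0.696, 0.672, 0.252], [0.632, 0.74, -0.229], [-0.341, -0.0, -0.94]]
ft_force: [-0.0, 1.2, 0.6]
gripper_width: 0.003
gripper_force: 0.3
t 15.15 tcp track [ 36.5 -69.8] 0.0482 ft [-0.   1.2  0.6]
[[-0.329, -0.937, 0.12], [-0.881, 0.35, 0.319], [-0.341, -0.0, -0.94]] [-0.3   0.17 -0.99  0.09 -0.14  0.41]
top carrier [55.6 78.5] 0.111 0.69
top carrier [ 61.2 -22.7] 0.049 0.58
scene carrier [-9.9 14.2] 0.009 0.66
scene carrier [148.8 108.4] 0.018 0.63
scene vial [55.7 -1.6] 0.073 0.61
0.0011 -0.0048 -0.0003 -0.0 -0.0 3.2;0.0025 -0.0093 -0.0003 -0.0 -0.0 6.0;0.0042 -0.0135 -0.0003 0.0 -0.0 8.6;0.0062 -0.0175 -0.0003 0.0 -0.0 10.9;0.0086 -0.0213 -0.0003 0.0 -0.0 12.9;0.0113 -0.0248 -0.0003 0.0 -0.0 14.7;0.0142 -0.0280 -0.0003 0.0 -0.0 16.3;0.0173 -0.0308 -0.0003 0.0 -0.0 17.5;0.0205 -0.0334 -0.0003 0.0 -0.0 18.5;0.0239 -0.0357 -0.0003 0.0 -0.0 19.3;
```

View pics/t6.png

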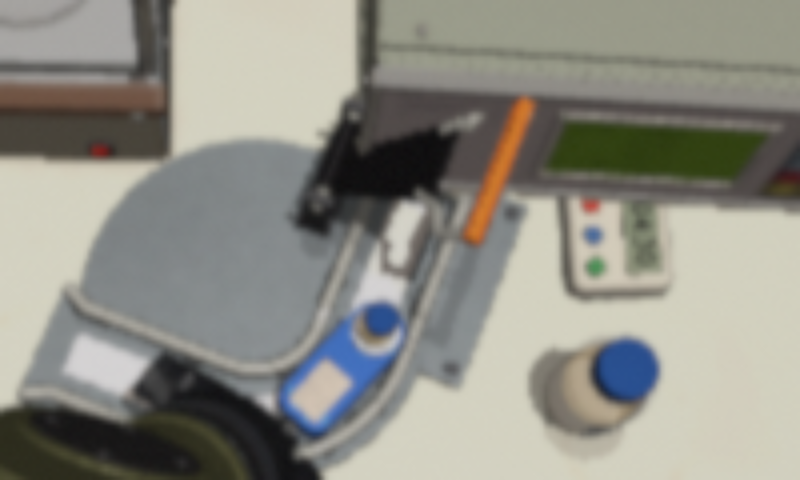

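The carrier, with tail near (300,410) and vial at (380,330), is rounding the bend cleanly, and the flap stays up. I'll continue.

```bash
python3 -m handwheel '0.0011 -0.0048 0 0 0 3.2;0.0025 -0.0093 0 0 0 6;0.0042 -0.0135 0 0 0 8.6;0.0062 -0.0175 0 0 0 10.9;0.0086 -0.0213 0 0 0 12.9;0.0113 -0.0248 0 0 0 14.7;0.0142 -0.028 0 0 0 16.3;0.0173 -0.0308 0 0 0 17.5;0.0205 -0.0334 0 0 0 18.5;0.0239 -0.0357 0 0 0 19.3'
python3 loc.py; python3 rows.py 124 148 8
```

```text
t: 16.5
eef_pos: [0.4274, -0.207, 0.0481]
tool_rot: [[-0.866, 0.39, 0.314], [0.367, 0.921, -0.134], [-0.341, -0.001, -0.94]]
ft_force: [-0.9, 0.2, -1.3]
gripper_width: 0.001
gripper_force: 0.2
t 16.5 tcp track [ 60.6 -34.4] 0.0481 ft [-0.9  0.2 -1.3]
[[-0.02, -1.0, 0.008], [-0.94, 0.022, 0.341], [-0.341, -0.001, -0.94]] [-0.46  0.21 -0.94  0.07  0.02 -0.06]
top carrier [71.6 19.1] 0.046 0.72
top vial [66.1 42. ] 0.079 0.5
scene carrier [55.8 23.9] 0.038 0.73
scene vial [56.5 39.9] 0.065 0.48
0.0038 -0.0021 -0.0002 0.0 -0.1 0.5;0.0069 -0.0038 -0.0002 0.0 -0.1 0.9;0.0099 -0.0053 -0.0002 0.0 -0.1 1.1;0.0131 -0.0067 -0.0002 0.0 -0.1 1.2;0.0162 -0.0080 -0.0002 0.0 -0.1 1.3;0.0194 -0.0093 -0.0002 0.0 -0.1 1.3;0.0226 -0.0106 -0.0002 0.0 -0.1 1.3;0.0258 -0.0118 -0.0002 0.0 -0.1 1.3;
```

```bash
python3 -m handwheel '0.0038 -0.0021 0 0 0 0.5;0.0069 -0.0038 0 0 0 0.9;0.0099 -0.0053 0 0 0 1.1;0.0131 -0.0067 0 0 0 1.2;0.0162 -0.008 0 0 0 1.3;0.0194 -0.0093 0 0 0 1.3;0.021 -0.01 0 0 0 1.3;0.0226 -0.0106 0 0 0 1.3;0.0242 -0.0112 0 0 0 1.3;0.0242 -0.0112 0 0 0 1.3'
python3 loc.py
```

```text
t: 17.8
eef_pos: [0.4517, -0.2183, 0.0483]
tool_rot: [[-0.873, 0.37, 0.317], [0.348, 0.929, -0.127], [-0.342, -0.001, -0.94]]
ft_force: [-0.1, -0.5, -0.7]
gripper_width: -0.004
gripper_force: 0.0
t 17.8 tcp track [62.1 -7.6] 0.0483 ft [-0.1 -0.5 -0.7]
[[0.0, -1.0, 0.001], [-0.94, -0.0, 0.342], [-0.342, -0.001, -0.94]] [-0.47  0.25 -0.88  0.09  0.03 -0.08]
top carrier [69.5 42.5] 0.048 0.68
top vial [65.4 64.2] 0.064 0.51
scene carrier [52.2 46.7] 0.042 0.91
scene carrier [174.5   0.6] 0.03 0.66
scene vial [57.7 67.3] 0.067 0.52
```

```bash
python3 -m handwheel '0.0007 -0.0003 0 0 0 0;0.0014 -0.0006 0 0 0 0;0.0021 -0.0008 0 0 0 0;0.0028 -0.0011 0 0 0 0;0.0033 -0.0013 0 0 0 0;0.0038 -0.0015 0 0 0 0;0.0042 -0.0017 0 0 0 0;0.0046 -0.0018 0 0 0 0;0.0046 -0.0018 0 0 0 0'
python3 -m handwheel '0.0004 -0.0002 0 0 0 0;0.0008 -0.0003 0 0 0 0;0.0008 -0.0003 0 0 0 0'
python3 loc.py
```

```text
t: 19.0
eef_pos: [0.4561, -0.22, 0.0482]
tool_rot: [[-0.873, 0.37, 0.317], [0.348, 0.929, -0.127], [-0.341, -0.001, -0.94]]
ft_force: [0.0, 0.6, 0.4]
gripper_width: 0.001
gripper_force: 0.2
t: 19.3
eef_pos: [0.4565, -0.2202, 0.0481]
tool_rot: [[-0.873, 0.37, 0.316], [0.348, 0.929, -0.127], [-0.341, -0.001, -0.94]]
ft_force: [-1.9, 0.9, -0.2]
gripper_width: -0.003
gripper_force: 0.9
t 19.3 tcp track [62.1 -2.5] 0.0481 ft [-1.9  0.9 -0.2]
[[0.0, -1.0, 0.001], [-0.94, 0.0, 0.341], [-0.341, -0.001, -0.94]] [-0.47  0.25 -0.87  0.1   0.03 -0.08]
top carrier [70.  47.5] 0.047 0.9
scene carrier [53.5 52.7] 0.037 0.65
scene carrier [ 0.5 -2.1] 0.011 0.18
scene vial [58.4 71.7] 0.064 0.6
```

```bash
for i in 1; do python3 -m handwheel '0.0004 -0.0002 0 0 0 0;0.0008 -0.0003 0 0 0 0;0.0008 -0.0003 0 0 0 0' | grep -E 'eef|ft'; python3 -m handwheel '0.0004 -0.0002 0 0 0 0;0.0008 -0.0003 0 0 0 0;0.0008 -0.0003 0 0 0 0'| grep -E 'eef|ft'; done
```

```text
eef_pos: [0.4567, -0.2202, 0.0478]
ft_force: [-4.4, 0.8, 2.3]
eef_pos: [0.4569, -0.2203, 0.0474]
ft_force: [-6.5, 2.3, 2.5]
```

The force has risen to 7 N and the carrier has stopped, so the nose is home. I'll back straight off, then go up, and check.

```bash
python3 -m handwheel '-0.003 0.0012 0 0 0 0;-0.0093 0.0037 0 0 0 0;-0.02 0.008 0 0 0 0;-0.035 0.014 0.005 0 0 0;-0.05 0.02 0.03 0 0 0;-0.06 0.024 0.06 0 0 0;-0.07 0.028 0.09 0 0 0;-0.07 0.028 0.12 0 0 0;-0.07 0.028 0.12 0 0 0;-0.07 0.028 0.12 0 0 0'
python3 loc.py; python3 -c "
from station import *
from h import *
p=capture('top');cv2.imwrite('pics/t7.png',cv2.resize(p['pixels'][110:230,200:400,::-1],None,fx=4,fy=4))
h=cv2.cvtColor(p['pixels'],cv2.COLOR_RGB2HSV);m=cv2.inRange(h,(5,150,90),(20,255,255));m[:125]=0;m[180:]=0;m[:,:300]=0;m[:,350:]=0
ys,xs=np.where(m);print(xs.mean(),ys.mean(),xs.min(),xs.max(),ys.min(),ys.max())
k=[p['fx'],p['fy'],p['cx'],p['cy']]
for th in(.6,.7,.785,.85):print(th,proj(T2W([[14+108*np.cos(th),v,68+108*np.sin(th)] for v in(42,81,120)],*np.load('tr.npy')),p['pose'],k).round(1).tolist())
"
```

```text
t: 21.2
eef_pos: [0.3887, -0.1931, 0.169]
tool_rot: [[-0.872, 0.37, 0.319], [0.347, 0.929, -0.128], [-0.344, -0.001, -0.939]]
ft_force: [0.5, -0.2, -0.0]
gripper_width: 0.002
gripper_force: 0.0
t 21.2 tcp track [ 62.  -75.4] 0.169 ft [ 0.5 -0.2 -0. ]
[[0.0, -1.0, 0.001], [-0.939, 0.0, 0.344], [-0.344, -0.001, -0.939]] [-0.49 -0.06 -0.81  0.47  0.04 -0.1 ]
top carrier [65.6 40.7] 0.049 0.93
top vial [68.6 71.1] 0.064 0.53
scene carrier [57.6 45.1] 0.039 0.73
324.3370786516854 151.87078651685394 316 332 135 170
0.6 [[321.5, 173.8], [328.7, 155.8], [335.7, 138.2]]
0.7 [[319.0, 171.5], [326.3, 153.4], [333.4, 135.6]]
0.785 [[316.5, 169.5], [323.8, 151.2], [331.1, 133.3]]
0.85 [[314.3, 167.9], [321.7, 149.5], [329.0, 131.5]]
```

View pics/t7.png

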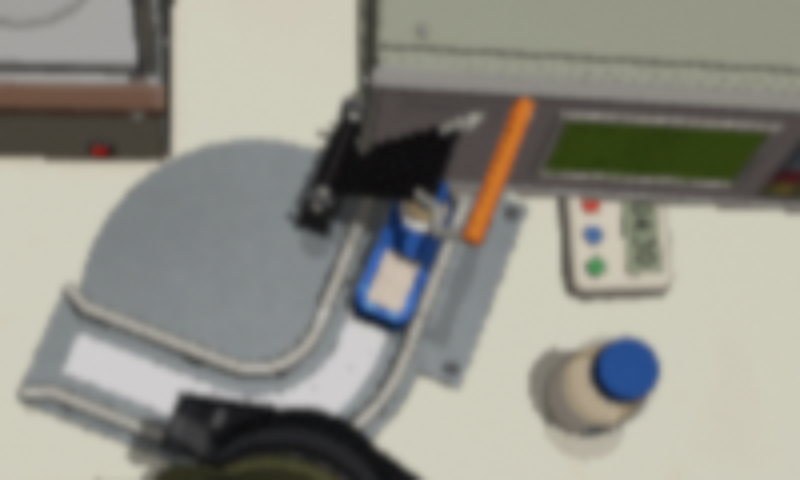

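The carrier is under the flap with its tail at about (385,315), the flap is at about 0.77 rad, and the bottle and timer are untouched. One check of the tail position, then I'll hand in.

Run:
```python
from station import *
from h import *
p=capture('top');k=[p['fx'],p['fy'],p['cx'],p['cy']];x=np.load('tr.npy')
h=cv2.cvtColor(p['pixels'],cv2.COLOR_RGB2HSV);m=cv2.inRange(h,(100,130,60),(125,255,255));m[:,:285]=0;m[:,318:]=0;m[:150]=0;m[200:]=0
ys,xs=np.where(m);a=x[2];R=np.array([[np.cos(a),-np.sin(a)],[np.sin(a),np.cos(a)]])
for z in(.044,.026):
    P=(ray(np.c_[xs,ys],z,p['pose'],k)[:,:2]-x[:2])@R*1000;print(z,np.percentile(P[:,1],[0,1,3]).round(1),np.percentile(P[:,0],[1,99]).round(1))
print(proj(T2W([[62,15,44],[62,15,24],[62,10,44]],*x),p['pose'],k),xs.min(),ys.max())
```

```text
0.044 [10.2 10.7 11.4] [50.  80.8]
0.026 [13.9 14.5 15.2] [49.9 81.3]
[[292.94791597 186.8069384 ]
 [292.19054952 188.56669145]
 [292.07622611 188.93046075]] 289 191
```

```bash
python3 -c "from station import *;print(sign_off())"
```

```text
the job is handed in; nothing more can be done
None
```

I raised the flap to about 0.77 rad (44°), let it go, and pushed the carrier until it stopped against the end rod at about 7 N. The last camera check put it within about 2 mm of home. The blue bottle and timer had not visibly moved; I did not check the white bottle at the end. The job is handed in, but `sign_off()` returned no verdict.

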